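Press the canister vents shut

TASK

Shut the vents of the three blue canisters on the spill tray before they go into store: with the fingertips, press down each canister's white vent plug until it is fully home, first on the smallest canister, then on the middle one, then on the tallest. Press lightly and straight down, one after another in that order; do not lift, shift or tip the canisters, and leave everything else where it stands.

Things in the scene. Friction and masses are not known exactly. Their poses are not given: they have to be found in the camera images.
- can_small: the small one of three loose blue canisters of one pattern, 100 x 70 mm (its x, y) and 105 mm high to its flat top, 0.4 to 0.95 kg; origin at the centre of its underside, z up. On its top, along its x: a black screw cap (34 mm wide, 14 mm high) at x = -30 mm, a low carrying bar across the middle (16 mm high), and the vent plug at x = +30 mm in a blue collar (36 mm wide, 16 mm high)
- vent_small_top (a point): centre of the top of the small canister's vent plug, a white upright plug 26 mm wide; it moves down with the plug. Standing open the plug's top is up to 30 mm above the canister's flat top (14 mm above its collar), pressed right home 18 mm (2 mm above the collar, so it is always the highest point of the canister)
- vent_small (a joint): how far the small canister's vent plug is pressed down, in m: 0 fully up, 0.012 right home at a hard stop; it starts 0 to 0.003. It slides straight down against about 3 N of friction, has no spring and stays where it is left; from 0.009 on it is shut. Over 30 N on canister or plug is too rough
- can_middle: the middle one of three loose blue canisters of one pattern, 110 x 80 mm (its x, y) and 145 mm high to its flat top, 0.4 to 0.95 kg; origin at the centre of its underside, z up. On its top, along its x: a black screw cap (34 mm wide, 14 mm high) at x = -30 mm, a low carrying bar across the middle (16 mm high), and the vent plug at x = +30 mm in a blue collar (36 mm wide, 16 mm high)
- vent_middle_top (a point): centre of the top of the middle canister's vent plug, a white upright plug 26 mm wide; it moves down with the plug. Standing open the plug's top is up to 30 mm above the canister's flat top (14 mm above its collar), pressed right home 18 mm (2 mm above the collar, so it is always the highest point of the canister)
- vent_middle (a joint): how far the middle canister's vent plug is pressed down, in m: 0 fully up, 0.012 right home at a hard stop; it starts 0 to 0.003. It slides straight down against about 3 N of friction, has no spring and stays where it is left; from 0.009 on it is shut. Over 30 N on canister or plug is too rough
- can_tall: the tall one of three loose blue canisters of one pattern, 120 x 88 mm (its x, y) and 190 mm high to its flat top, 0.4 to 0.95 kg; origin at the centre of its underside, z up. On its top, along its x: a black screw cap (34 mm wide, 14 mm high) at x = -30 mm, a low carrying bar across the middle (16 mm high), and the vent plug at x = +30 mm in a blue collar (36 mm wide, 16 mm high)
- vent_tall_top (a point): centre of the top of the tall canister's vent plug, a white upright plug 26 mm wide; it moves down with the plug. Standing open the plug's top is up to 30 mm above the canister's flat top (14 mm above its collar), pressed right home 18 mm (2 mm above the collar, so it is always the highest point of the canister)
- vent_tall (a joint): how far the tall canister's vent plug is pressed down, in m: 0 fully up, 0.012 right home at a hard stop; it starts 0 to 0.003. It slides straight down against about 3 N of friction, has no spring and stays where it is left; from 0.009 on it is shut. Over 30 N on canister or plug is too rough
- tray: yellow spill tray with a black perforated grate, 380 x 800 mm (its x, y), fixed to the bench; the grate on which the canisters stand is 30 mm above the bench, the rim 36 mm; origin under its centre. The canisters stand in a rough row along its y, at least 170 mm apart, in any order
- jar_a: loose white screw-top jar, 56 mm wide, 75 mm high, on the far part of the grate, to be left alone; origin at its underside
- jar_b: a second such jar, to be left alone
- tape: loose roll of brown tape lying flat, 84 mm wide, 45 mm high, on the far part of the grate, to be left alone; origin at its underside
- carton: loose small cardboard box, 60 x 100 x 60 mm, on the bench to the left of the tray, to be left alone; origin at its underside
Mind the look-alikes: they are no part of the job. Leave any pink, turquoise or yellow look-alike of the can_middle alone.

How it is judged:
By the outcome, as a careful person would: the job done as asked, in the order asked, and still so for the second after the job is handed in, with the robot touching nothing.
It also fails if it takes over 51 s, if anything falls off the work surface, if the arm or the gripper's body presses on something with over 40 N, if the wrist force passes 120 N, or if a joint passes its speed limit or range.

ROBOT

A 7-joint arm with a two-finger parallel gripper is mounted at the origin on the work surface. World frame = base frame: x ahead of the robot, y to its left, z up, the work surface at z = 0. Lengths are in m, angles in rad, forces in N, time in s.
With the tool pointing down it reaches from about 0.425 to 0.925 m from the base axis. Payload 6.8 kg.
Tool frame: the origin (TCP) lies midway between the tips of the shut fingers; the grasp point (between the pads) lies 19 mm behind it; z points along the fingers, y is the line along which they close (so a half turn about z gives the same grasp; the last joint's range is limited). The gripper opens to 85 mm and grips with 20 to 120 N. Pads are 22 mm wide; open, the fingers measure 114 mm over their backs; the gripper's body (76 mm by 85 mm) begins 54 mm behind the grasp point. The pads swing forward as they close: fully open they stand 13 mm farther back than shut.
Start: joints at [1.167, 0.477, 0.022, 1.555, -0.011, 1.109, -0.083], TCP at [0.197, -0.646, 0.231] pointing down, gripper open.
Joint ranges: [-2.96, 2.96], [-0.34, 2.1], [-1.41, 1.46], [0.24, 2.44], [-1.37, 4.51], [0.17, 1.92], [-2.96, 2.96]. Speed limits (rad/s): [2.39, 2.39, 3.14, 3.14, 3.14, 3.14, 3.14].

INTERFACE

Orientations are given as a unit quaternion [w, x, y, z].
In Python, from station import * gives the robot as it stands.
- The arm moves only by the shell command python3 -m creep 'ROWS' [FORCE]. ROWS is JSON, a list of rows, each a list of 7 numbers: the gripper command: -1 is shut, 1 is fully open, values between are in proportion, then the shift along the world's x, y, z in mm, then the turn, a rotation vector about the world's x, y, z in rad. A call has 1 to 5 rows; each row shifts and turns the commanded pose from where the row before left it; what a row does not reach is not made up. A row lasts 1/8 s, in which the tool goes at most 62.5 mm and 10.7 degrees, less where a joint would pass 70% of its speed; a pose out of reach is approached as far as the arm can. A call is refused whole if a number of a shift passes 62.5 or a number of a turn 0.188, either way. A call with a gripper value outside its range is refused whole. The fingers move at their own pace and stop on an object; FORCE is the grip in N (left out, the last holds). Time passes only in rows, so rows that do not move let the fingers close. It gives the time, the measured TCP pose, the force, the opening and the grip force at its end, in the units of the state.
- get_obs(): the state, without advancing time (a new reading comes with each control period).
- read_camera(name): name is "scene" or "side" or "wrist"; returns (picture, depth): 384x512x3 uint8, red, green, blue; 384x512 float32, m along the optical axis (not along the pixel's ray), 0 where there is no reading.
- camera_params(name): a dict with "intrinsics" (3x3 intrinsics, pixels), "k1" (the pictures are not rectified: a ray, as slopes to the right and down, at radius r is drawn at 1 + k1 r^2 times it, then the intrinsics apply), "cam_to_world" (4x4, takes a point from camera to world coordinates); the wrist camera has in their place "mount" (4x4, takes a point from camera to tool coordinates, whose origin is the TCP and whose axes are the flange's). Camera axes: x right, y up, looking along -z (the intrinsics and any distortion apply to the point x, -y, -z); pixel columns grow to the right and rows downward; lengths in m; the calibration is good to about 2 mm. A picture is of the moment at which its call begins: read the wrist's pose just before it. camera_params takes no time and is no camera call.
- hand_in(): hands the job in; it is judged then, once.
The state is a dict: "t": time; "q": joint angles; "joint_vel": joint speeds; "joint_torque": joint torques, N m; "eef_pos": TCP position; "tool_rot": TCP orientation; "contact_force": force on the tool from outside, world axes, zero at the start; "torque": the same for the moment, N m; "gripper_width": opening from 0.0 (shut) to 1.0 (fully open); "grasp_force": force on a finger pad.
Only numpy, scipy, OpenCV 4.12 (cv2) and the standard library are available. Lean on these libraries where they do the work, as an engineer would, in place of code of your own. Each camera call takes 0.05 s, during which the arm holds its last target. There are 200 camera calls.

## Working session

There is one attempt and no reset: what is moved stays moved. The work goes in short steps, Python scripts to look and compute and a shell command to move; the robot and the scene stay as the last step left them, time stands still between calls to the robot, and variables do not carry over. Pictures are saved under pics/ and viewed, at most 10 in all, crops included, and the job is handed in when it is done.

```bash
mkdir -p pics
cat > h.py <<'E'
from station import *
import numpy as np, cv2
def save(n,f):
    p,d=read_camera(n); cv2.imwrite(f'pics/{f}.png',p[:,:,::-1]); np.savez(f'pics/{f}.npz',p=p,d=d); return p,d
def pts(n,d,T=None):
    c=camera_params(n); K=np.array(c['intrinsics']); k1=c['k1']
    T=np.array(c['cam_to_world']) if T is None else T
    h,w=d.shape; u,v=np.meshgrid(np.arange(w),np.arange(h))
    a=cv2.undistortPoints(np.stack([u,v],-1).reshape(-1,1,2).astype(float),K,np.array([k1,0,0,0.])).reshape(h,w,2)
    P=np.stack([a[...,0]*d,-a[...,1]*d,-d],-1)
    return P@T[:3,:3].T+T[:3,3]
E
python3 - <<'E'
from h import *
a,_=save('scene','scene0');b,_=save('side','side0')
o=get_obs();print(o['t'],o['eef_pos'],o['tool_rot'],o['contact_force'])
for n in('scene','side'):print(camera_params(n))
E
```

```text
0.1 [ 0.19663056 -0.64516198  0.23042744] [-8.20415677e-04  9.89079292e-01  1.47382006e-01 -1.57506494e-04] [-0.15224593  0.24404866 -0.28009076]
{'intrinsics': array([[467.52155214,   0.        , 253.60557032],
       [  0.        , 467.52155214, 203.7324948 ],
       [  0.        ,   0.        ,   1.        ]]), 'k1': -0.17197785673646387, 'cam_to_world': array([[-0.37077973, -0.62388067,  0.68796461,  1.59019302],
       [ 0.92857417, -0.23587262,  0.2865556 ,  0.59450024],
       [-0.01650448,  0.74507518,  0.66677626,  1.16814374],
       [ 0.        ,  0.        ,  0.        ,  1.        ]])}
{'intrinsics': array([[478.75976204,   0.        , 254.53201812],
       [  0.        , 478.75976204, 187.87037018],
       [  0.        ,   0.        ,   1.        ]]), 'k1': -0.19058658408751336, 'cam_to_world': array([[-0.9406973 ,  0.23001777, -0.24936001,  0.19509171],
       [-0.338695  , -0.6786949 ,  0.6516586 ,  1.05850411],
       [-0.01934631,  0.69747047,  0.71635233,  1.16610516],
       [ 0.        ,  0.        ,  0.        ,  1.        ]])}
```

View pics/scene0.png

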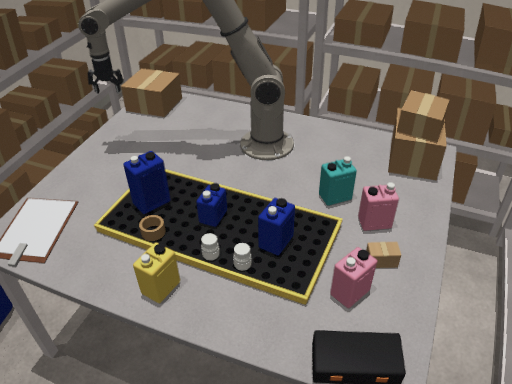

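View pics/side0.png

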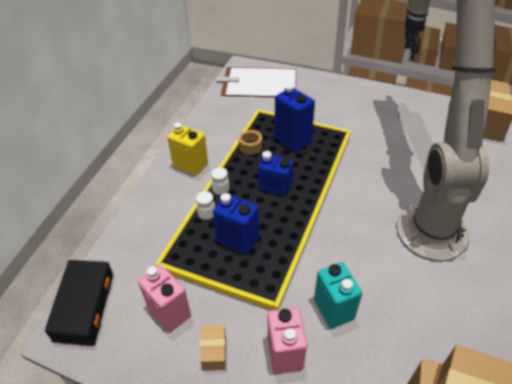

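The scene view shows three blue canisters on the tray. Tall is at about (148,182) with its plug at (135,160), small at (212,205) with its plug at (204,190), and middle at (277,226) with its plug at (272,211). In the side view the plugs are at about (290,91), (267,156) and (226,199).

Run:
```python
from h import *
seeds={'scene':dict(tall=(135,160),small=(204,190),mid=(272,211)),'side':dict(tall=(290,91),small=(267,156),mid=(226,199))}
H=dict(small=.105,mid=.145,tall=.190)
ray={}
for n in seeds:
    z=np.load(f'pics/{n}0.npz');p,d=z['p'],z['d'];P=pts(n,d)
    c=camera_params(n);o=np.array(c['cam_to_world'])[:3,3]
    R1=pts(n,np.ones_like(d))-o
    w=(p.min(-1)>110).astype(np.uint8)
    _,L,st,ce=cv2.connectedComponentsWithStats(w)
    for k,(u,v) in seeds[n].items():
        i=min(range(1,len(st)),key=lambda i:np.hypot(*(ce[i]-(u,v)))+1000*(st[i,4]<15))
        m=L==i; q=P[m]; ok=d[m]>0; q=q[ok]
        ztop=np.percentile(q[:,2],85); top=q[abs(q[:,2]-ztop)<.005]
        # top-face centroid: ray to plane at nominal z
        s=q[q[:,2]>ztop-.005]
        print(n,k,ce[i].round(1),st[i,4],'ztop',ztop.round(4),'nominal',H[k]+.03+.0285,'xy',(top.min(0)[:2]+top.max(0)[:2])/2,top.mean(0).round(4), 'ext',np.ptp(top,0).round(3))
        # canister top axis: blue-ish points at flat top height, plus black cap
        zz=.03+H[k]; f=(abs(P[...,2]-zz)<.006)&(d>0)&(np.hypot(P[...,0]-top.mean(0)[0],P[...,1]-top.mean(0)[1])<.13)&(p[...,2]>p[...,0]+40)
        cc=P[f][:,:2]; (r)=cv2.minAreaRect(cc.astype(np.float32)*1000); print('   flat',r,len(cc))
```

```text
scene tall [206.2 193. ] 39 ztop 0.1676 nominal 0.2485 xy [ 0.56058657 -0.00450691] [ 0.5609 -0.0048  0.1657] ext [0.032 0.024 0.007]
   flat ((0.0, 0.0), (0.0, 0.0), 0.0) 0
scene small [206.2 193. ] 39 ztop 0.1676 nominal 0.1635 xy [ 0.56058657 -0.00450691] [ 0.5609 -0.0048  0.1657] ext [0.032 0.024 0.007]
   flat ((534.9319458007812, -4.421161651611328), (69.02333068847656, 100.10211944580078), 88.43170166015625) 205
scene mid [271.9 208.9] 49 ztop 0.2077 nominal 0.2035 xy [0.59788565 0.2409383 ] [0.5982 0.2409 0.2059] ext [0.027 0.024 0.007]
   flat ((570.1336059570312, 246.06312561035156), (78.87333679199219, 107.54649353027344), 81.11216735839844) 363
side tall [266.4 154.2] 66 ztop 0.1672 nominal 0.2485 xy [ 0.55735898 -0.00371622] [ 0.5573 -0.0034  0.1662] ext [0.022 0.025 0.006]
   flat ((0.0, 0.0), (0.0, 0.0), 0.0) 0
side small [266.4 154.2] 66 ztop 0.1672 nominal 0.1635 xy [ 0.55735898 -0.00371622] [ 0.5573 -0.0034  0.1662] ext [0.022 0.025 0.006]
   flat ((528.141357421875, -4.7219696044921875), (74.0840835571289, 98.5473403930664), 89.45376586914062) 274
side mid [228.7 196.7] 134616 ztop 0.0042 nominal 0.2035 xy [ 0.76833427 -0.22122062] [0.3745 0.1265 0.0018] ext [2.104 2.046 0.01 ]
   flat ((0.0, 0.0), (0.0, 0.0), 0.0) 0
```

Run:
```python
from h import *
H=dict(small=.105,mid=.145,tall=.190)
G=dict(small=(.545,-.004),mid=(.585,.243),tall=(.56,-.24))
for n in('scene','side'):
    z=np.load(f'pics/{n}0.npz');p,d=z['p'],z['d'];P=pts(n,d)
    for k in H:
        zf=.03+H[k]
        near=(d>0)&(np.hypot(P[...,0]-G[k][0],P[...,1]-G[k][1])<.13)
        q=P[near&(P[...,2]>zf+.021)&(P[...,2]<zf+.05)&(p.min(-1)>80)]
        f=P[near&(abs(P[...,2]-zf)<.007)&(p[...,2]>p[...,0]+40)]
        if len(q):print(n,k,len(q),q.mean(0).round(4),'mid',((q.min(0)+q.max(0))/2).round(4),'zmed',np.median(q[:,2]).round(4))
        if len(f):print('  flat',len(f),f.mean(0).round(4),cv2.minAreaRect(f[:,:2].astype(np.float32)*1000))
```

```text
scene small 43 [ 0.5624 -0.004   0.1642] mid [ 0.5606 -0.0043  0.1632] zmed 0.1645
  flat 218 [0.5428 0.0049 0.1348] ((534.98779296875, -4.522174835205078), (70.4256820678711, 99.10936737060547), 89.93995666503906)
scene mid 52 [0.5991 0.2417 0.2038] mid [0.5969 0.2411 0.203 ] zmed 0.2042
  flat 378 [0.5811 0.2512 0.1749] ((570.1336059570312, 246.06312561035156), (78.87333679199219, 107.54649353027344), 81.11216735839844)
scene tall 34 [ 0.5709 -0.2648  0.2481] mid [ 0.5708 -0.2654  0.2466] zmed 0.2484
  flat 359 [ 0.5556 -0.2421  0.2189] ((544.1493530273438, -251.55056762695312), (94.71247100830078, 120.21049499511719), 60.65403366088867)
side small 52 [ 0.5577 -0.0022  0.1642] mid [ 0.5588 -0.0072  0.1631] zmed 0.1651
  flat 298 [0.5241 0.0089 0.1349] ((527.7872924804688, -4.086437225341797), (74.17929077148438, 98.77808380126953), 87.9423599243164)
side mid 65 [0.5953 0.2424 0.2038] mid [0.5952 0.2394 0.2034] zmed 0.2045
  flat 567 [0.5596 0.257  0.175 ] ((564.298583984375, 246.49331665039062), (82.2077865600586, 109.46992492675781), 80.14830780029297)
side tall 43 [ 0.5668 -0.2644  0.2485] mid [ 0.567  -0.2675  0.2482] zmed 0.2491
  flat 365 [ 0.5356 -0.2344  0.2198] ((540.044677734375, -246.82025146484375), (90.82131958007812, 119.01947021484375), 65.3981704711914)
```

```bash
python3 -m creep '[[-1,0,0,55,0,0,0],[-1,20,35,40,0,0,0],[-1,30,52,0,0,0,0],[-1,30,52,0,0,0,0],[-1,30,52,0,0,0,0]]' 20
```

```text
t: 0.72
eef_pos: [0.3074, -0.4527, 0.3261]
tool_rot: [-0.0, 0.989, 0.147, -0.0]
contact_force: [0.8, -0.2, 0.1]
gripper_width: -0.003
grasp_force: 0.0
```

```bash
python3 -m creep '[[-1,28,50,0,0,0,0],[-1,28,50,0,0,0,0],[-1,28,50,0,0,0,0],[-1,28,50,0,0,0,0],[-1,28,50,0,0,0,0]]' && python3 -m creep '[[-1,28,50,0,0,0,0],[-1,28,50,0,0,0,0],[-1,28,50,0,0,0,0],[-1,20,36,0,0,0,0],[-1,0,0,0,0,0,0]]'
```

```text
t: 1.35
eef_pos: [0.4472, -0.203, 0.3262]
tool_rot: [0.0, 0.989, 0.147, -0.0]
contact_force: [1.3, 0.3, -0.4]
gripper_width: 0.001
grasp_force: 0.0
t: 1.98
eef_pos: [0.5514, -0.0146, 0.3258]
tool_rot: [-0.001, 0.989, 0.151, -0.0]
contact_force: [-0.2, -0.1, 0.2]
gripper_width: -0.001
grasp_force: 0.0
```

```bash
cat >> h.py <<'E'
def wristT():
    from scipy.spatial.transform import Rotation as R
    o=get_obs(); q=o['tool_rot']; T=np.eye(4); T[:3,:3]=R.from_quat([q[1],q[2],q[3],q[0]]).as_matrix(); T[:3,3]=o['eef_pos']
    return T@np.array(camera_params('wrist')['mount']),o
def plug(f,zf,g):
    T,o=wristT(); p,d=save('wrist',f); P=pts('wrist',d,T)
    m=(d>0)&(P[...,2]>zf+.017)&(P[...,2]<zf+.04)&(np.hypot(P[...,0]-g[0],P[...,1]-g[1])<.03)
    w=m&(p.min(-1)>80); q=P[w]
    print('eef',o['eef_pos'].round(4),'n',m.sum(),w.sum())
    if len(q): print('mean',q.mean(0).round(4),'mid',((q.min(0)+q.max(0))/2).round(4),'ext',np.ptp(q,0).round(3),'zmed',np.median(q[:,2]).round(4))
    return P,p,d
E
python3 -c "
from h import *
plug('w1',.135,(.56,-.004))"
```

```text
eef [ 0.5514 -0.0146  0.3258] n 442 417
mean [ 0.559  -0.004   0.1641] mid [ 0.5582 -0.0049  0.1595] ext [0.025 0.027 0.015] zmed 0.1646
```

View pics/w1.png

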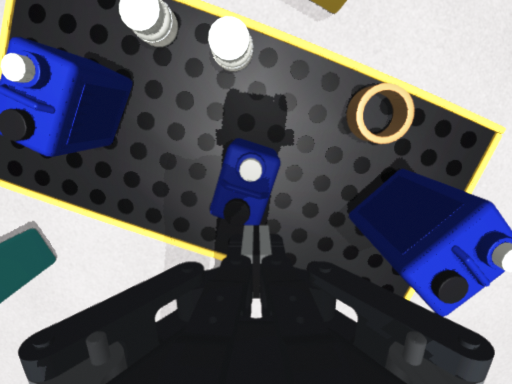

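The wrist view shows the small canister centred with its plug at (251,170). Its position of (0.559, -0.004) and top at 0.1646 agree with the other views. I'll centre on it and descend.

```bash
python3 -m creep '[[-1,7.5,10.5,-45,0,0,0],[-1,0,0,-55,0,0,0],[-1,0,0,-35,0,0,0],[-1,0,0,-10,0,0,0],[-1,0,0,0,0,0,0]]'
```

```text
t: 2.65
eef_pos: [0.5583, -0.0092, 0.1816]
tool_rot: [0.0, 0.989, 0.147, -0.0]
contact_force: [0.3, -0.5, 1.4]
gripper_width: -0.001
grasp_force: 0.0
```

```bash
python3 -m creep '[[-1,0.7,5,-5,0,0,0],[-1,0,0,-5,0,0,0],[-1,0,0,-3,0,0,0],[-1,0,0,-2,0,0,0],[-1,0,0,0,0,0,0]]'
```

```text
t: 3.28
eef_pos: [0.5589, -0.0033, 0.1662]
tool_rot: [-0.0, 0.989, 0.147, -0.0]
contact_force: [0.9, -0.1, 0.1]
gripper_width: -0.001
grasp_force: 0.0
```

```bash
python3 -m creep '[[-1,0,0,-2,0,0,0],[-1,0,0,-2,0,0,0],[-1,0,0,-2,0,0,0],[-1,0,0,-1,0,0,0],[-1,0,0,0,0,0,0]]'
```

```text
t: 3.9
eef_pos: [0.5592, -0.0032, 0.1593]
tool_rot: [0.0, 0.989, 0.147, 0.0]
contact_force: [0.6, 0.1, 0.5]
gripper_width: 0.002
grasp_force: 0.6
```

```bash
python3 -m creep '[[-1,0,0,-1.5,0,0,0],[-1,0,0,-1.5,0,0,0]]';python3 -m creep '[[-1,0,0,-1,0,0,0],[-1,0,0,0,0,0,0]]'
```

```text
t: 4.15
eef_pos: [0.5592, -0.0032, 0.1564]
tool_rot: [0.0, 0.989, 0.147, 0.0]
contact_force: [0.1, -0.7, 2.5]
gripper_width: 0.004
grasp_force: 1.5
t: 4.4
eef_pos: [0.5591, -0.0032, 0.1552]
tool_rot: [-0.0, 0.989, 0.147, 0.0]
contact_force: [0.8, 0.2, 1.3]
gripper_width: 0.002
grasp_force: 0.8
```

```bash
for i in 1 ; do python3 -m creep '[[-1,0,0,-0.8,0,0,0],[-1,0,0,0,0,0,0]]'|sed -n 2,4p;python3 -m creep '[[-1,0,0,-0.8,0,0,0]]'|sed -n 2,4p; done
```

```text
eef_pos: [0.5591, -0.0032, 0.1545]
tool_rot: [0.0, 0.989, 0.147, 0.0]
contact_force: [1.5, 0.6, 2.3]
eef_pos: [0.5591, -0.0032, 0.1538]
tool_rot: [0.0, 0.989, 0.147, 0.0]
contact_force: [0.9, -0.6, 3.3]
```

```bash
python3 -m creep '[[-1,0,0,-0.6,0,0,0]]'|sed -n '2p;4p';python3 -m creep '[[-1,0,0,-0.6,0,0,0]]'|sed -n '2p;4p'
```

```text
eef_pos: [0.5591, -0.0032, 0.1532]
contact_force: [1.5, 1.4, 3.2]
eef_pos: [0.5591, -0.0032, 0.153]
contact_force: [-1.6, -0.9, 9.5]
```

```bash
python3 -m creep '[[-1,0,0,-0.3,0,0,0]]'|sed -n '2p;4p'
```

```text
eef_pos: [0.5592, -0.0032, 0.1531]
contact_force: [-1.5, -0.5, 11.2]
```

The force is rising while the position stays put, so the plug is at its hard stop at z = 0.153. I'll retract straight up and move to the middle canister.

```bash
python3 -m creep '[[-1,0,0,10,0,0,0],[-1,0,0,45,0,0,0],[-1,0,0,60,0,0,0],[-1,0,0,40,0,0,0],[-1,8,50,10,0,0,0]]' && python3 -m creep '[[-1,8,50,0,0,0,0],[-1,8,50,0,0,0,0],[-1,8,50,0,0,0,0],[-1,6,44,0,0,0,0],[-1,0,0,0,0,0,0]]' && python3 -c "
from h import *
plug('w2',.175,(.5975,.241))
T,o=wristT();z=np.load('pics/w2.npz');P=pts('wrist',z['d'],T);w=(z['d']>0)&(np.hypot(P[...,0]-.559,P[...,1]+.004)<.013)
if w.any():print('small plug z',np.percentile(P[w][:,2],[50,90]))"
```

```text
t: 5.78
eef_pos: [0.5682, 0.0429, 0.3203]
tool_rot: [0.001, 0.99, 0.143, 0.002]
contact_force: [0.4, 0.4, 0.1]
gripper_width: 0.0
grasp_force: 0.0
t: 6.4
eef_pos: [0.5951, 0.2456, 0.3166]
tool_rot: [-0.001, 0.989, 0.151, -0.001]
contact_force: [0.1, -0.4, -0.5]
gripper_width: -0.001
grasp_force: 0.0
eef [0.5951 0.2456 0.3166] n 599 571
mean [0.5964 0.2424 0.2037] mid [0.5953 0.2412 0.1994] ext [0.025 0.027 0.015] zmed 0.2044
small plug z [0.15350848 0.15438573]
```

```bash
python3 -m creep '[[-1,1,-3.5,-40,0,0,0],[-1,0,0,-40,0,0,0],[-1,0,0,-15,0,0,0],[-1,0,0,-5,0,0,0],[-1,0,0,0,0,0,0]]'
```

```text
t: 7.08
eef_pos: [0.5986, 0.2373, 0.2184]
tool_rot: [-0.0, 0.989, 0.147, 0.001]
contact_force: [-0.2, -0.4, 0.4]
gripper_width: 0.002
grasp_force: 0.0
```

```bash
python3 -m creep '[[-1,-2,4.5,-5,0,0,0],[-1,0,0,-4,0,0,0],[-1,0,0,-2,0,0,0],[-1,0,0,0,0,0,0]]'; python3 -m creep '[[-1,0,0,-2,0,0,0],[-1,0,0,-2,0,0,0],[-1,0,0,-2,0,0,0],[-1,0,0,-2,0,0,0]]'
```

```text
t: 7.58
eef_pos: [0.596, 0.2417, 0.2061]
tool_rot: [0.0, 0.989, 0.147, -0.0]
contact_force: [-0.2, 0.5, 1.3]
gripper_width: 0.003
grasp_force: 0.0
t: 8.07
eef_pos: [0.5962, 0.2418, 0.1983]
tool_rot: [-0.0, 0.989, 0.147, 0.0]
contact_force: [-0.4, 0.5, 3.0]
gripper_width: 0.002
grasp_force: 1.5
```

```bash
python3 -m creep '[[-1,0,0,-1.5,0,0,0],[-1,0,0,-1.5,0,0,0]]'|sed -n '2p;4p';python3 -m creep '[[-1,0,0,-0.8,0,0,0]]'|sed -n '2p;4p';python3 -m creep '[[-1,0,0,-0.6,0,0,0]]'|sed -n '2p;4p';python3 -m creep '[[-1,0,0,-0.5,0,0,0]]'|sed -n '2p;4p'
```

```text
eef_pos: [0.5962, 0.2419, 0.1952]
contact_force: [1.2, 1.0, 2.5]
eef_pos: [0.5962, 0.2418, 0.1944]
contact_force: [1.3, -0.2, 2.3]
eef_pos: [0.5962, 0.2418, 0.1938]
contact_force: [-0.4, -0.5, 2.6]
eef_pos: [0.5961, 0.2419, 0.1933]
contact_force: [0.7, 0.2, 3.3]
```

```bash
python3 -m creep '[[-1,0,0,-0.5,0,0,0]]'|sed -n '2p;4p';python3 -m creep '[[-1,0,0,-0.4,0,0,0]]'|sed -n '2p;4p'
```

```text
eef_pos: [0.5962, 0.2419, 0.1932]
contact_force: [0.0, -0.5, 6.8]
eef_pos: [0.5962, 0.2419, 0.1931]
contact_force: [-0.5, -0.7, 8.4]
```

The middle plug is at its hard stop. Next is the tall canister.

```bash
python3 -m creep '[[-1,0,0,10,0,0,0],[-1,0,0,50,0,0,0],[-1,0,0,60,0,0,0],[-1,0,0,30,0,0,0],[-1,-3,-50,10,0,0,0]]' && python3 -m creep '[[-1,-3,-54,0,0,0,0],[-1,-3,-54,0,0,0,0],[-1,-3,-54,0,0,0,0],[-1,-3,-54,0,0,0,0],[-1,-3,-54,0,0,0,0]]' && python3 -m creep '[[-1,-3,-54,0,0,0,0],[-1,-3,-54,0,0,0,0],[-1,-3,-54,0,0,0,0],[-1,0,-25,0,0,0,0],[-1,0,0,0,0,0,0]]'&& python3 -c "
from h import *
plug('w3',.22,(.569,-.265))"
```

```text
t: 9.57
eef_pos: [0.5921, 0.1965, 0.355]
tool_rot: [-0.002, 0.988, 0.151, 0.001]
contact_force: [0.3, -1.3, 0.2]
gripper_width: 0.002
grasp_force: 0.0
t: 10.2
eef_pos: [0.5772, -0.0797, 0.3524]
tool_rot: [-0.0, 0.989, 0.148, -0.0]
contact_force: [-0.5, -0.5, 0.8]
gripper_width: -0.005
grasp_force: 0.0
t: 10.82
eef_pos: [0.5679, -0.2675, 0.3518]
tool_rot: [-0.0, 0.989, 0.145, -0.001]
contact_force: [-0.6, 0.6, 0.0]
gripper_width: -0.003
grasp_force: 0.0
eef [ 0.5679 -0.2675  0.3518] n 657 579
mean [ 0.5689 -0.2664  0.2491] mid [ 0.5679 -0.2667  0.2443] ext [0.025 0.024 0.014] zmed 0.2495
```

```bash
python3 -m creep '[[-1,1,1,-35,0,0,0],[-1,0,0,-35,0,0,0],[-1,0,0,-15,0,0,0],[-1,0,0,-4,0,0,0],[-1,0,0,0,0,0,0]]'
```

```text
t: 11.5
eef_pos: [0.5707, -0.2638, 0.2645]
tool_rot: [0.0, 0.989, 0.148, 0.001]
contact_force: [-0.4, -0.2, -0.1]
gripper_width: -0.002
grasp_force: 0.0
```

```bash
python3 -m creep '[[-1,-2,-2.5,-6,0,0,0],[-1,0,0,-5,0,0,0],[-1,0,0,-2,0,0,0],[-1,0,0,0,0,0,0]]'; python3 -m creep '[[-1,0,0,-2,0,0,0],[-1,0,0,-2,0,0,0],[-1,0,0,-2,0,0,0],[-1,0,0,-2,0,0,0]]'
```

```text
t: 12.0
eef_pos: [0.5679, -0.2667, 0.2502]
tool_rot: [-0.0, 0.989, 0.147, -0.0]
contact_force: [-0.5, -0.1, -0.9]
gripper_width: -0.002
grasp_force: 0.0
t: 12.5
eef_pos: [0.5682, -0.2667, 0.2425]
tool_rot: [0.0, 0.989, 0.147, 0.0]
contact_force: [0.4, 0.2, 1.9]
gripper_width: 0.003
grasp_force: 1.5
```

```bash
python3 -m creep '[[-1,0,0,-1.5,0,0,0],[-1,0,0,-1,0,0,0]]'|sed -n '2p;4p';python3 -m creep '[[-1,0,0,-0.8,0,0,0]]'|sed -n '2p;4p';python3 -m creep '[[-1,0,0,-0.6,0,0,0]]'|sed -n '2p;4p';python3 -m creep '[[-1,0,0,-0.5,0,0,0]]'|sed -n '2p;4p'
```

```text
eef_pos: [0.5682, -0.2667, 0.2399]
contact_force: [0.4, -1.0, 3.2]
eef_pos: [0.5682, -0.2667, 0.2391]
contact_force: [0.3, -0.9, 3.7]
eef_pos: [0.5682, -0.2667, 0.2386]
contact_force: [1.5, 0.2, 3.3]
eef_pos: [0.5682, -0.2667, 0.2381]
contact_force: [-0.3, 0.0, 5.0]
```

```bash
python3 -m creep '[[-1,0,0,-0.5,0,0,0]]'|sed -n '2p;4p';python3 -m creep '[[-1,0,0,-0.3,0,0,0]]'|sed -n '2p;4p'
```

```text
eef_pos: [0.5683, -0.2668, 0.2381]
contact_force: [-0.8, 0.1, 7.6]
eef_pos: [0.5683, -0.2667, 0.2381]
contact_force: [-1.1, 0.5, 8.7]
```

All three plugs are at their stops. I'll retract and check the plug heights and canister positions.

```bash
python3 -m creep '[[-1,0,0,10,0,0,0],[-1,0,0,50,0,0,0],[-1,0,0,55,0,0,0],[-1,-25,-50,0,0,0,0],[-1,-25,-50,0,0,0,0]]' && python3 -m creep '[[-1,-25,-50,0,0,0,0],[-1,-25,-50,0,0,0,0],[-1,0,0,0,0,0,0],[-1,0,0,0,0,0,0]]'
python3 - <<'E'
from h import *
C=dict(small=(.559,-.0035,.105),mid=(.5963,.242,.145),tall=(.5682,-.2665,.19))
for n in('scene','side'):
    p,d=save(n,n+'1');P=pts(n,d)
    for k,(x,y,h) in C.items():
        q=P[(d>0)&(np.hypot(P[...,0]-x,P[...,1]-y)<.02)&(P[...,2]>.03+h+.012)&(p.min(-1)>80)]
        f=P[(d>0)&(abs(P[...,2]-.03-h)<.007)&(np.hypot(P[...,0]-x,P[...,1]-y)<.15)&(p[...,2]>p[...,0]+40)]
        print(n,k,'press',(.06+h-np.median(q[:,2])).round(4),q.mean(0).round(3),cv2.minAreaRect(f[:,:2].astype(np.float32)*1000)[0])
print(get_obs()['contact_force'],get_obs()['t'])
E
```

```text
t: 14.0
eef_pos: [0.5175, -0.3673, 0.3531]
tool_rot: [0.0, 0.989, 0.148, 0.0]
contact_force: [0.2, -0.8, -0.2]
gripper_width: 0.001
grasp_force: 0.0
t: 14.5
eef_pos: [0.4679, -0.4662, 0.3518]
tool_rot: [-0.001, 0.989, 0.147, -0.0]
contact_force: [0.7, 0.9, -0.7]
gripper_width: 0.0
grasp_force: 0.0
scene small press 0.0103 [ 0.561 -0.005  0.154] (534.9326782226562, -3.818218231201172)
scene mid press 0.0117 [0.597 0.241 0.193] (569.5943603515625, 246.95152282714844)
scene tall press 0.0123 [ 0.568 -0.267  0.237] (543.8759155273438, -252.64410400390625)
side small press 0.0118 [ 0.558 -0.004  0.153] (528.2688598632812, -0.8892250061035156)
side mid press 0.0121 [0.596 0.241 0.193] (564.851806640625, 245.404296875)
side tall press 0.0127 [ 0.568 -0.264  0.238] (540.2516479492188, -247.8376007080078)
[-0.36614092  0.47680852  0.40690579] 14.6
```

View pics/side1.png

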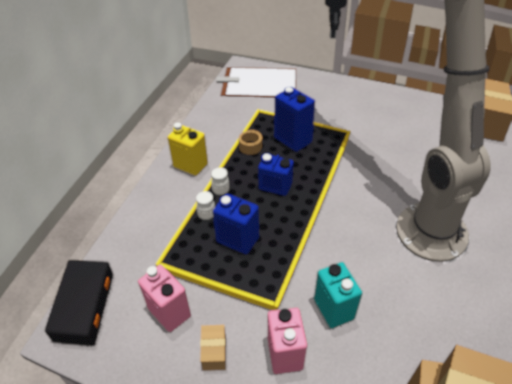

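The side view shows everything still in place, with the blue plugs low at (290,91), (266,158) and (226,202). The arm is clear of everything.

```bash
python3 -c "
from station import *
print(hand_in())"
```

```text
the job is handed in; nothing more can be done
None
```

I pressed all three vent plugs home in the order small, middle, tall, with readings of at most about 11 N; the final pictures show all three shut and nothing visibly moved, and I handed the job in at about 14.6 s.

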